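Refit the tea hob's knob and hold it pressed

ROBOT

A 6-joint arm with a two-finger parallel gripper is mounted at the origin on the work surface. World frame = base frame: x ahead of the robot, y to its left, z up, the work surface at z = 0. Lengths are in mm, angles in rad, forces in N, time in s.
With the tool pointing down it reaches from about 300 to 775 mm from the base axis. Payload 14.6 kg.
Tool frame: the origin (TCP) lies on the centre line of the jaws, within the pads' length; the fingertips stand 8 mm ahead of it and the grasp point (between the pads) lies 11 mm behind it; z points along the fingers, y is the line along which they close (so a half turn about z gives the same grasp; the last joint's range is limited). The gripper opens to 94 mm and grips with 3 to 60 N. Pads are 16 mm wide; open, the fingers measure 119 mm over their backs; the gripper's body (75 mm by 177 mm) begins 78 mm behind the grasp point.
Start: joints at [1.237, 0.3, 1.521, -0, 1.321, -0.067], TCP at [145.003, 530.531, 213.446] pointing down, gripper open.
Joint ranges: [-3.03, 3.03], [-0.79, 2.21], [0.23, 2.52], [-1.04, 4.18], [0, 3.07], [-2.55, 2.55]. Speed limits (rad/s): [2.22, 2.22, 2.57, 3.14, 3.14, 3.14].

INTERFACE

Orientations are given as [roll, pitch, yaw] about the fixed x, y, z axes, in that order (R = Rz(yaw) Ry(pitch) Rx(roll)).
In Python, from cell import manip gives the robot as it stands.
- The arm moves only by the tool jog_arm, never from a script. Its argument "rows" is one flat list of numbers, 7 for each row, row after row: the shift along the world's x, y, z in cm, then the turn, a rotation vector about the world's x, y, z in rad, then the closure, from 0 (fully open) to 1 (shut). In form: [dx, dy, dz, rx, ry, rz, fingers, dx, dy, dz, rx, ry, rz, fingers, ...]. A call has 1 to 20 rows; each row shifts and turns the commanded pose from where the row before left it; what a row does not reach is not made up. A row lasts 1/12 s, in which the tool goes at most 41.7 mm and 7.16 degrees, less where a joint would pass 70% of its speed; a pose out of reach is approached as far as the arm can. A call with a gripper value outside its range is refused whole. The fingers move at their own pace and stop on an object; "newtons" is the grip in N (left out, the last holds). Time passes only in rows, so rows that do not move let the fingers close. It gives the time, the measured TCP pose, the force, the opening and the grip force at its end, in the units of the state.
- manip.read_state(): the state, without advancing time (a new reading comes with each control period).
- manip.camera(name): name is "scene" or "top" or "wrist"; returns (picture, depth): 480x640x3 uint8, blue, green, red; 480x640 float32, mm along the optical axis (not along the pixel's ray), 0 where there is no reading.
- manip.camera_model(name): a dict with "K" (3x3 intrinsics, pixels), "R" (3x3) and "t" (3): a world point X has camera coordinates R X + t. Camera axes: x right, y down, z forward; pixel columns grow to the right and rows downward; lengths in mm; the calibration is good to about 2 mm. The wrist camera is an equidistant fisheye: a pixel r from the principal point sees the ray r / f radians off the axis. A picture is of the moment at which its call begins: read the wrist's pose just before it. camera_model takes no time and is no camera call; for the wrist camera it gives the pose at the moment of the call.
- manip.sign_off(): hands the job in; it is judged then, once.
The state is a dict: "clock": time; "joints": joint angles; "qd": joint speeds; "effort": joint torques, N m; "eef_pos": TCP position; "eef_rot": TCP orientation; "wrist_force": force on the tool from outside, world axes, zero at the start; "moment": the same for the moment, N m; "finger_gap": finger opening in mm; "finger_force": force on a finger pad.
Only numpy, scipy, OpenCV 4.12 (cv2) and the standard library are available. Lean on these libraries where they do the work, as an engineer would, in place of code of your own. Each camera call takes 0.05 s, during which the arm holds its last target. There are 200 camera calls.

TASK

The control knob has come off the small tea hob: pick it up from the marble, turn it so that its D-shaped hole matches the flat of the hob's shaft (orange end of the grip over the orange mark on the dial), and push it fully home on the shaft. Then keep pressing the knob well down against the shaft's spring, and finish like that: still gripping and pressing it, not letting go. Leave the cup and saucer, the tea tin and the sugar jar where they stand.

Things in the scene. Friction and masses are not known exactly. Their poses are not given: they have to be found in the camera images.
- knob: Loose upright black knob, 40-90 g, 46 mm tall: round skirt 46 mm wide, 24 mm high; on top a flat-sided grip bar 40 mm long (knob x), 14 wide (y), 22 high, grey, its +x end orange. Below, a blind D-hole 18 mm deep, 13.4 mm diameter, on the axis; its flat is on the +x (orange) side, 3.7 mm from the axis: fits the shaft one way only. Origin: centre of underside; z up.
- shaft_tip (a point): Centre of the top of the hob's upright brass D-shaft: 12 mm diameter, 30 mm above the hob's top, last 4 mm tapered to 9 mm; flat 3 mm from the axis. z up; x points to the flat and to the orange mark on the black dial (68 mm wide, 2 thick) at its foot. Angle varies. Knob home: underside 18 mm below this point, knob x along this x (8 degrees play). Shaft and dial turn only stiffly (0.15 N m).
- shaft (a joint): How far the shaft is pushed down into the hob, m: 0 at rest, 0.008 at its stop. A spring resists: 4 N to start, about 9 N at the stop. Well down: beyond 0.004, the stop included. At the stop the fitted knob's underside is still 4 mm above the hob's top.
- hob: Fixed tabletop tea hob, white with steel top, 280 mm (x) by 260 mm (y), 70 mm high; a low round plate (184 mm wide, top at 82 mm) centred at x = +40 mm. The shaft stands at x = -95 mm, y = 0. Origin: centre of the underside.
- cup: White handled cup on the saucer, 92 mm across, 60 mm tall; a bystander. Origin: centre of the underside.
- saucer: Blue and white saucer, 150 mm across, 14 mm high; a bystander. Origin: centre of the underside.
- tea_tin: Tea tin with a green label, 68 mm across, 100 mm tall; a bystander. Origin: centre of the underside.
- sugar_jar: Amber glass sugar jar with a blue cap, 66 mm across, 90 mm tall; a bystander. Origin: centre of the underside.

How it is judged:
By the outcome, as a careful person would: the job done as asked, in the order asked, and still so for the second after the job is handed in, while the arm keeps its last pose, push and grip.
It also fails if it takes over 42 s, if anything falls off the work surface, if the arm or the gripper's body presses on something with over 40 N, if the wrist force passes 120 N, or if a joint passes its speed limit or range.

## Working session

There is one attempt and no reset: what is moved stays moved. The work goes in short steps, Python scripts to look and compute and a tool call to move; the robot and the scene stay as the last step left them, time stands still between calls to the robot, and variables do not carry over. Pictures are saved under pics/ and viewed, at most 10 in all, crops included, and the job is handed in when it is done.

Besides the shell and the picture viewer there is one more tool, called after "Call:" by a JSON object that holds its "op" and its "data", one argument or row to a line. jog_arm: Moves the arm, as the interface text tells. Its arguments: {"type":"object","properties":{"rows":{"type":"array"},"newtons":{"type":"number"}},"required":["rows"]}

```bash
ls; mkdir -p pics
python3 - <<'E'
from cell import manip
import cv2,numpy as np
s=manip.read_state();print(s)
for n in("top","scene"):
    im,d=manip.camera(n);cv2.imwrite(f"pics/{n}0.png",im);np.savez(f"{n}0.npz",im=im,d=d)
    m=manip.camera_model(n);print(n,m)
E
```

```text
pics
{'clock': 0.0, 'joints': array([ 1.23739047e+00,  3.00479709e-01,  1.52157142e+00, -9.49833559e-06,
        1.32071663e+00, -6.65843994e-02]), 'qd': array([ 0.00087813,  0.00093066, -0.00036081, -0.00171823,  0.00139232,
        0.00034573]), 'effort': array([ 3.50549679e-03, -5.31814384e+01, -3.52730405e+01,  7.09880982e-02,
        2.44872255e-02, -8.48633658e-05]), 'eef_pos': array([144.93009813, 530.29742199, 212.88569449]), 'eef_rot': array([-3.14041953e+00, -6.90066198e-05,  2.87477351e+00]), 'wrist_force': array([ 0.32068854, -0.48989442, -0.24745878]), 'moment': array([ 0.02453613,  0.00360315, -0.05205352]), 'finger_force': 0.0, 'finger_gap': 94.4196388574369}
top {'K': array([[514.12828192,   0.        , 324.3470077 ],
       [  0.        , 514.12828192, 231.0348877 ],
       [  0.        ,   0.        ,   1.        ]]), 'R': array([[-0.0208894 , -0.9996748 ,  0.01462642],
       [-0.99184304,  0.01888136, -0.12605906],
       [ 0.12574189, -0.01714041, -0.99191491]]), 't': array([   4.32870537,  592.73419957, 1317.48658382])}
scene {'K': array([[555.6093748 ,   0.        , 309.22478287],
       [  0.        , 555.6093748 , 239.06327389],
       [  0.        ,   0.        ,   1.        ]]), 'R': array([[ 0.70973993,  0.70419359,  0.01950959],
       [ 0.39058823, -0.37031497, -0.84279752],
       [-0.58626791,  0.60578727, -0.53787705]]), 't': array([-407.68966072, -156.07338275, 1646.87296048])}
```

View pics/top0.png

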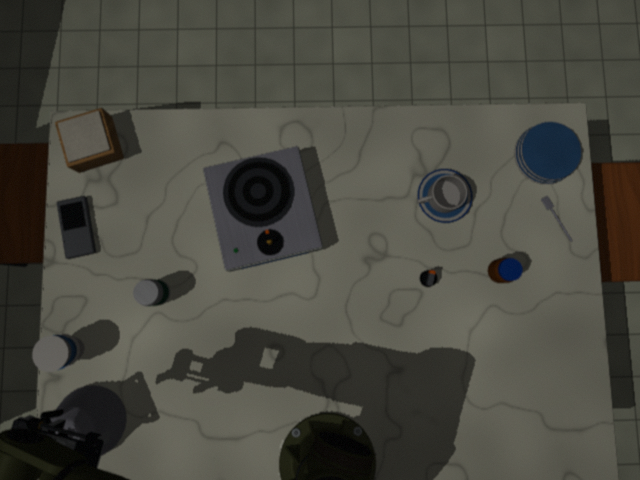

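View pics/scene0.png

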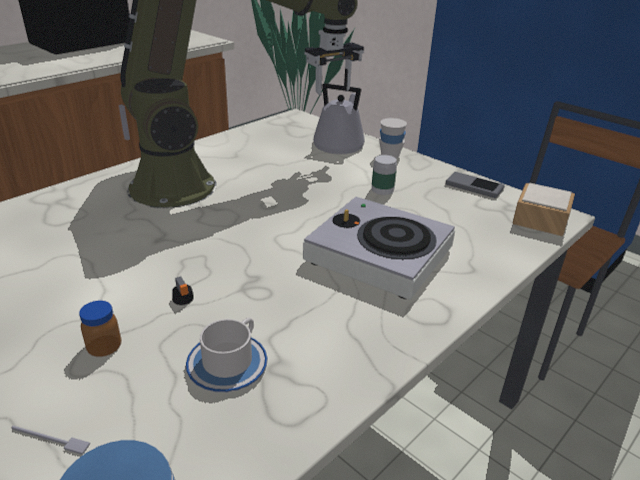

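The top view shows the knob at (430,277), with orange at about (434,272). The hob dial is at (269,241) with the shaft near its centre and its orange mark at (266,232). The jar is at (507,269) and the gripper is bottom left, above the kettle.

```bash
cat > h.py <<'E'
import numpy as np,cv2
from cell import manip
def ray(m,u,v,z):
    x=np.array([(u-m['K'][0,2])/m['K'][0,0],(v-m['K'][1,2])/m['K'][1,1]])
    d=m['R'].T@np.r_[x,1]; c=-m['R'].T@m['t']; return c+d*(z-c[2])/d[2]
def fray(m,u,v,z):  # fisheye
    x=np.array([u-m['K'][0,2],v-m['K'][1,2]])/m['K'][0,0]; r=np.hypot(*x)
    d=m['R'].T@np.r_[x/max(r,1e-9)*np.sin(r),np.cos(r)]; c=-m['R'].T@m['t']; return c+d*(z-c[2])/d[2]
def orange(im):
    h=cv2.cvtColor(im,cv2.COLOR_BGR2HSV); return cv2.inRange(h,(3,130,70),(20,255,255))
def blobs(mask,amin=4):
    n,l,s,c=cv2.connectedComponentsWithStats(mask); return [(s[i,4],c[i].round(1),s[i,:4]) for i in range(1,n) if s[i,4]>=amin],l
E
python3 - <<'E'
from h import *
m=manip.camera_model("top");f=np.load("top0.npz");im=f['im'];d=f['d']
for b in blobs(orange(im))[0]:print(b,ray(m,*b[1],72).round(1),ray(m,*b[1],46).round(1))
g=im.max(2)
for (x0,y0,x1,y1,z) in((415,262,445,292,20),(250,222,290,260,72)):
    k=np.zeros_like(g);k[y0:y1,x0:x1]=(g[y0:y1,x0:x1]<50)*255
    for b in blobs(k,15)[0]:print('dark',b,ray(m,*b[1],z).round(1))
cv2.imwrite("pics/z.png",cv2.resize(np.hstack([im[255:300,405:455],im[220:265,245:295]]),None,fx=8,fy=8,interpolation=cv2.INTER_CUBIC))
# hob top: by depth
c=-m['R'].T@m['t'];v,u=np.mgrid[:480,:640]
X=np.stack([(u-m['K'][0,2])/514.128*d,(v-m['K'][1,2])/514.128*d,d],-1)
W=(X-m['t'])@m['R']
k=((W[...,2]>58)&(W[...,2]<95)&(u>190)&(u<350)&(v>130)&(v<290)).astype(np.uint8)
P=W[k>0][:,:2].astype(np.float32);r=cv2.minAreaRect(P);print(r,cv2.boxPoints(r))
E
```

```text
(np.int32(8), array([ 60.5, 140. ]), array([ 60, 137,   2,   7], dtype=int32)) [840.6 675.8  72. ] [848.9 688.9  46. ]
(np.int32(6), array([ 63.5, 150.5]), array([ 63, 148,   2,   6], dtype=int32)) [812.3 666.9  72. ] [820.  679.8  46. ]
(np.int32(122), array([ 88.8, 157.7]), array([ 66, 148,  47,  18], dtype=int32)) [791.9 600.8  72. ] [799.3 612.4  46. ]
(np.int32(12), array([266.5, 231.3]), array([265, 230,   4,   4], dtype=int32)) [590.5 141.4  72. ] [593.8 143.9  46. ]
(np.int32(4), array([268.5, 241.5]), array([268, 241,   2,   2], dtype=int32)) [564.1 136.4  72. ] [566.9 138.8  46. ]
(np.int32(19), array([432.2, 271.5]), array([430, 270,   6,   4], dtype=int32)) [ 479.1 -279.8   72. ] [ 480.2 -285.6   46. ]
dark (np.int32(269), array([429.9, 277.2]), array([420, 267,  22,  20], dtype=int32)) [ 466.4 -284.7   20. ]
dark (np.int32(103), array([260.4, 223.7]), array([250, 222,  25,   5], dtype=int32)) [610.4 156.9  72. ]
dark (np.int32(536), array([270.1, 242.2]), array([257, 229,  27,  27], dtype=int32)) [562.2 132.4  72. ]
((654.0090942382812, 152.97662353515625), (278.52197265625, 258.7666015625), 12.541905403137207) [[489.97516   249.0315   ]
 [546.1673     -3.5602856]
 [818.043      56.921753 ]
 [761.8509    309.51352  ]]
```

View pics/z.png

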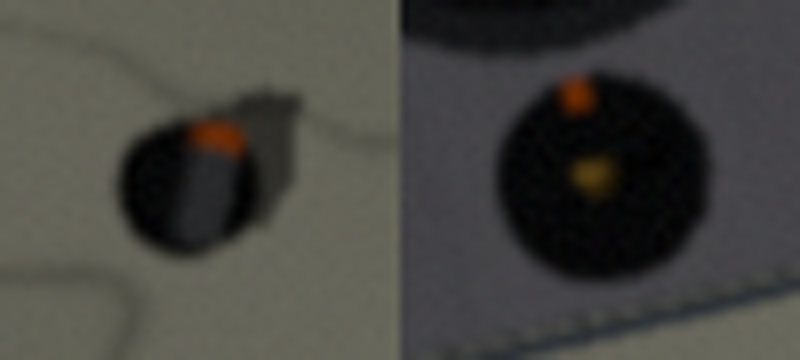

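The zoom shows the knob's grip at about -12° yaw with its orange end away from the robot. The dial mark is at about 17° from the shaft. The present tool yaw nearly suits the grip, so I'll move over to the knob.

Call:
{"op": "jog_arm", "data": {
  "rows": [0,0,2,0,0,0,0,2.5,-2.8,0,0,0,0,0,2.5,-2.8,0,0,0,0,0,2.5,-2.8,0,0,0,0,0,2.5,-2.8,0,0,0,0,0,2.5,-2.8,0,0,0,0,0,2.5,-2.8,0,0,0,0,0,2.5,-2.8,0,0,0,0,0,2.5,-2.8,0,0,0,0,0,2.5,-2.8,0,0,0,0,0,2.5,-2.8,0,0,0,0,0,0.5,-3.8,0,0,0,0,0,0.5,-3.8,0,0,0,0,0,0.5,-3.8,0,0,0,0,0,0.5,-3.8,0,0,0,0,0,0.5,-3.8,0,0,0,0,0,0.5,-3.8,0,0,0,0,0,0.5,-3.8,0,0,0,0,0]
}}

```text
clock: 1.6
eef_pos: [429.7, -17.3, 233.4]
eef_rot: [3.142, 0.0, 2.875]
wrist_force: [-0.1, 0.5, 0.4]
finger_gap: 94.2
finger_force: 0.0
```

Call:
{"op": "jog_arm", "data": {
  "rows": [0.5,-3.8,0,0,0,0,0,0.5,-3.8,0,0,0,0,0,0.5,-3.8,-2,0,0,0.02,0,0.5,-3.8,-2,0,0,0.03,0,0.5,-3.8,-2,0,0,0,0,0.5,-3.8,-2,0,0,0,0,0.5,-3.8,-1,0,0,0,0,0,0,0,0,0,0,0,0,0,0,0,0,0,0,0,0,0,0,0,0,0]
}}

```text
clock: 2.43
eef_pos: [464.1, -275.6, 146.2]
eef_rot: [3.141, -0.001, 2.925]
wrist_force: [0.1, 0.1, 0.6]
finger_gap: 93.9
finger_force: 0.0
```

Run:
```python
from h import *
s=manip.read_state();print(s['clock'],s['eef_pos'],s['eef_rot'],s['joints'])
m=manip.camera_model("wrist");im,d=manip.camera("wrist");print(m)
np.savez("w1.npz",im=im,d=d,**m);cv2.imwrite("pics/w1.png",im)
for b in blobs(orange(im),10)[0]:print(b,fray(m,*b[1],46).round(1))
```

```text
2.4333 [ 464.12135184 -275.5692646   146.20804488] [ 3.14122449e+00 -5.83686939e-04  2.92456472e+00] [-6.03725000e-01  3.42454218e-01  1.62831448e+00  1.31174922e-04
  1.17150339e+00 -1.95754432e+00]
{'K': array([[371.64829954,   0.        , 317.59619963],
       [  0.        , 371.64829954, 234.54000309],
       [  0.        ,   0.        ,   1.        ]]), 'R': array([[ 2.15219975e-01,  9.76565567e-01,  2.35436475e-04],
       [ 9.49664765e-01, -2.09347637e-01,  2.33045920e-01],
       [ 2.27633909e-01, -4.99325514e-02, -9.72465703e-01]]), 't': array([ 169.69145096, -506.7212903 ,  203.82949744])}
(np.int32(184), array([311.9, 258.3]), array([303, 253,  19,  11], dtype=int32)) [ 478.8 -283.7   46. ]
(np.int32(413), array([109.7, 285.4]), array([ 89, 274,  41,  39], dtype=int32)) [ 467.1 -463.1   46. ]
(np.int32(35), array([533. , 323.1]), array([530, 318,   7,  11], dtype=int32)) [586.7 -99.   46. ]
```

View pics/w1.png

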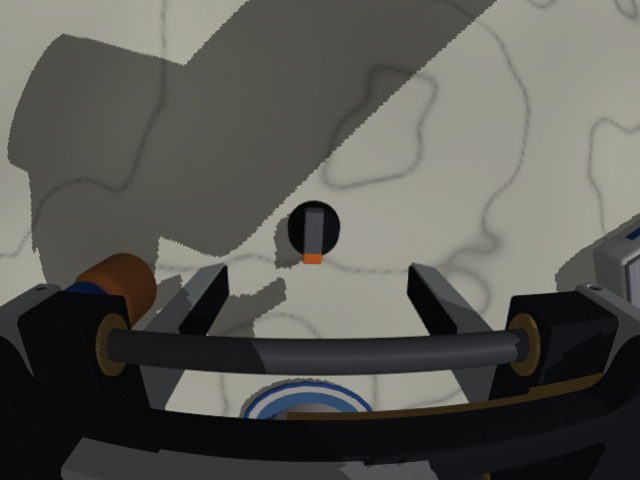

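The wrist view shows the knob bar's top from about (314,209) to (312,263), orange end at the bottom, midway between the fingers. The jar is far left and the saucer is at the bottom.

Run:
```python
from h import *
f=np.load("w1.npz");im=f['im'];m={k:f[k] for k in('K','R','t')};print('cam',-m['R'].T@m['t'])
g=im.max(2);x0,y0,x1,y1=280,192,350,272
dark=np.zeros_like(g);dark[y0:y1,x0:x1]=(g[y0:y1,x0:x1]<45)*255
bs,l=blobs(dark,200);print([ (b[0],b[1],b[2]) for b in bs])
c=cv2.findContours(dark,cv2.RETR_EXTERNAL,cv2.CHAIN_APPROX_NONE)[0];c=max(c,key=len)
hull=cv2.convexHull(c);(cx,cy),r=cv2.minEnclosingCircle(hull);print('skirt',cx,cy,r,fray(m,cx,cy,24),)
hm=np.zeros_like(g);cv2.fillConvexPoly(hm,hull,255);
o=orange(im);bar=((hm>0)&(g>=50)&(g<140))|((o>0)&(np.arange(480)[:,None]>240)&(np.arange(480)[:,None]<275)&(abs(np.arange(640)-312)<25))
bs,l=blobs(bar.astype(np.uint8),100)
for i,b in enumerate(bs):print(b)
k=max(bs,key=lambda b:b[0]);v,u=np.nonzero(bar&(l==l[int(k[1][1]),int(k[1][0])]))
P=np.array([fray(m,a,b,46)[:2] for a,b in zip(u,v)],np.float32);R=cv2.minAreaRect(P);print(R,cv2.boxPoints(R),P.mean(0))
w,V=np.linalg.eigh(np.cov(P.T));a=V[:,1]*np.sign(V[0,1]);print('yaw',np.degrees(np.arctan2(a[1],a[0])))
```

```text
cam [ 398.29585989 -261.61800616  316.26657338]
[(np.int32(1499), array([312.9, 225.6]), array([288, 201,  52,  53], dtype=int32))]
skirt 312.9329528808594 228.2435302734375 27.540924072265625 [ 460.80740364 -279.1705977    24.        ]
(np.int32(922), array([313.2, 237.6]), array([303, 212,  21,  52], dtype=int32))
((463.3174133300781, -279.5242004394531), (13.863349914550781, 39.98518371582031), 74.82820892333984) [[ 442.20755 -280.98193]
 [ 480.79904 -291.4466 ]
 [ 484.42728 -278.06647]
 [ 445.8358  -267.6018 ]] [ 463.26443 -279.22348]
yaw -15.937139121490915
```

Call:
{"op": "jog_arm", "data": {
  "rows": [-0.1,-0.4,-3,0,0,-0.05,0,0,0,-3,0,0,0,0,0,0,-3,0,0,0,0.4,0,0,-1.2,0,0,0,0.6,0,0,-1,0,0,0,0.6,0,0,0,0,0,0,0.6,0,0,0,0,0,0,0.6,0,0,0,0,0,0,1,0,0,0,0,0,0,1,0,0,0,0,0,0,1,0,0,0,0,0,0,1,0,0,0,0,0,0,1,0,0,0,0,0,0,1],
  "newtons": 35
}}

```text
clock: 3.57
eef_pos: [463.3, -280.0, 34.5]
eef_rot: [-3.141, 0.0, 2.875]
wrist_force: [-0.4, 0.3, -0.2]
finger_gap: 24.1
finger_force: 0.0
```

Call:
{"op": "jog_arm", "data": {
  "rows": [0,0,0,0,0,0,1,0,0,0,0,0,0,1,0,0,0,0,0,0,1,0,0,0,0,0,0,1,0,0,0,0,0,0,1,0,0,0,0,0,0,1]
}}

```text
clock: 4.07
eef_pos: [463.3, -279.9, 34.4]
eef_rot: [3.142, 0.0, 2.875]
wrist_force: [0.2, 0.8, 0.6]
finger_gap: 13.5
finger_force: 35.0
```

Call:
{"op": "jog_arm", "data": {
  "rows": [0,0,2,0,0,0,1,0,0,4,0,0,0,1,0,0,4,0,0,0,1,0,0,4,0,0,0,1,1.3,3.5,1,0,0,0.08,1,1.3,3.5,1,0,0,0.08,1,1.3,3.5,0,0,0,0.08,1,1.3,3.5,0,0,0,0.08,1,1.3,3.5,0,0,0,0.08,1,1.3,3.5,0,0,0,0.08,1,1.3,3.5,0,0,0,0.08,1,1.3,3.5,0,0,0,0,1,1.3,3.5,0,0,0,0,1,1.3,3.5,0,0,0,0,1,1.3,3.5,0,0,0,0,1,1.3,3.5,0,0,0,0,1,0,0,0,0,0,0,1,0,0,0,0,0,0,1,0,0,0,0,0,0,1]
}}

```text
clock: 5.65
eef_pos: [619.0, 139.7, 193.9]
eef_rot: [-3.141, -0.001, -2.848]
wrist_force: [0.2, 0.1, -0.3]
finger_gap: 13.6
finger_force: 35.0
```

Run:
```python
from h import *
s=manip.read_state();print(s['clock'],s['eef_pos'],s['eef_rot'],s['joints'])
m=manip.camera_model("wrist");im,d=manip.camera("wrist");print('cam',-m['R'].T@m['t'])
np.savez("w2.npz",im=im,d=d,**m);cv2.imwrite("pics/w2.png",im)
for b in blobs(orange(im),10)[0]:print(b,fray(m,*b[1],72).round(1))
```

```text
5.65 [619.0414886  139.67466655 193.93539069] [-3.14147039e+00 -7.76787847e-04 -2.84813589e+00] [ 1.64300413e-01  5.05431046e-01  1.28120301e+00 -2.26514780e-04
  1.35571317e+00 -1.69990430e+00]
cam [554.54523031 119.81727324 364.01210408]
(np.int32(166), array([335.5, 162.4]), array([328, 156,  16,  13], dtype=int32)) [561.9 136.5  72. ]
(np.int32(142), array([333., 198.]), array([328, 192,  11,  13], dtype=int32)) [589.4 143.   72. ]
(np.int32(420), array([317.5, 326.2]), array([303, 319,  30,  15], dtype=int32)) [700.7 163.8  72. ]
(np.int32(366), array([278.1, 353.5]), array([275, 323,  10,  67], dtype=int32)) [738.8 137.7  72. ]
(np.int32(168), array([358.2, 363.9]), array([355, 338,   6,  52], dtype=int32)) [728.5 211.6  72. ]
```

View pics/w2.png

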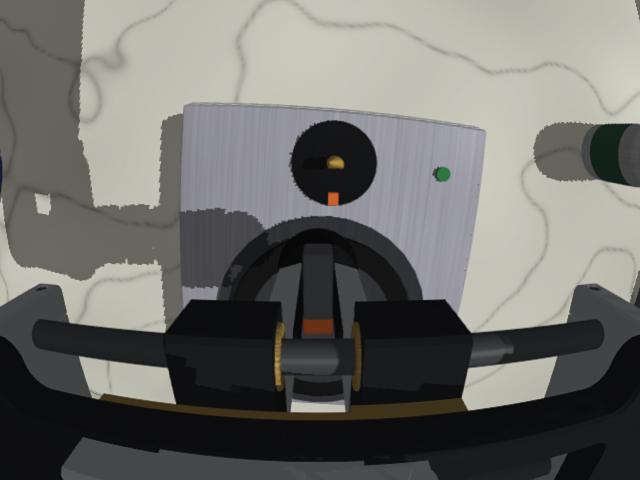

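The dial is at about (334,163), the shaft tip at (336,162), and the orange mark at (333,198). The held knob's bar is at x 305–332, with its orange end at y≈326. No bystander is near.

Run:
```python
from h import *
f=np.load("w2.npz");im=f['im'];m={k:f[k] for k in('K','R','t')}
g=im.max(2);k=np.zeros_like(g);k[112:212,285:385]=(g[112:212,285:385]<60)*255
c=max(cv2.findContours(k,cv2.RETR_EXTERNAL,cv2.CHAIN_APPROX_NONE)[0],key=len)
P=np.array([fray(m,*p[0],72)[:2] for p in cv2.convexHull(c)],np.float32)
C,r=cv2.minEnclosingCircle(P);E=cv2.fitEllipse(P);print('dial',C,r,E)
o=orange(im)
v,u=np.nonzero(o[188:210,320:345]);M=np.array([fray(m,a+320,b+188,72)[:2] for a,b in zip(u,v)]);M=M.mean(0);print('mark',M)
D=np.array(E[0]);print('yaw',np.degrees(np.arctan2(*(M-D)[::-1])))
# brass
h=cv2.cvtColor(im,cv2.COLOR_BGR2HSV);b=cv2.inRange(h,(8,60,60),(35,255,255));b[:150]=0;b[180:]=0;b[:,:322]=0;b[:,350:]=0
for q in blobs(b,20)[0]:print('brass',q,fray(m,*q[1],100),fray(m,*q[1],95))
# bar edges: grey/dark gradient per row, at z of bar top
zt=193.94-34.4+46
for y in (255,270,285,300,312,322,328):print(y,g[y,296:342].tolist())
cv2.imwrite("pics/z2.png",cv2.resize(np.hstack([im[140:215,290:380],im[225:345,275:365][:75]*1,]),None,fx=4,fy=4,interpolation=cv2.INTER_CUBIC))
cv2.imwrite("pics/z3.png",np.hstack([cv2.resize(im[140:210,300:370],None,fx=5,fy=5),cv2.resize(im[240:345,275:375][:100],None,fx=3.5,fy=3.5)]))
```

```text
dial (562.4724731445312, 134.98837280273438) 33.60868835449219 ((562.5820922851562, 135.0643768310547), (66.74838256835938, 66.85999298095703), 149.4605255126953)
mark [589.48409428 142.96121727]
yaw 16.35912642747233
brass (np.int32(182), array([335.2, 162.3]), array([327, 156,  17,  13], dtype=int32)) [561.17814207 134.69896443 100.        ] [561.30375964 134.98080172  95.        ]
255 [10, 11, 9, 11, 10, 10, 22, 33, 40, 42, 42, 42, 41, 41, 41, 41, 42, 41, 42, 41, 41, 42, 42, 41, 42, 41, 42, 41, 42, 42, 41, 41, 41, 42, 41, 41, 35, 25, 19, 20, 21, 19, 21, 22, 23, 23]
270 [72, 72, 72, 73, 60, 31, 23, 35, 43, 45, 46, 46, 45, 45, 45, 47, 45, 45, 46, 45, 45, 46, 46, 45, 45, 45, 45, 46, 45, 45, 46, 46, 45, 45, 44, 44, 36, 19, 23, 53, 72, 73, 72, 72, 72, 72]
285 [73, 73, 59, 26, 9, 10, 13, 30, 43, 45, 46, 45, 46, 45, 46, 46, 46, 44, 45, 45, 46, 46, 46, 46, 45, 45, 46, 46, 45, 46, 46, 46, 46, 45, 45, 43, 34, 15, 10, 7, 18, 66, 72, 72, 72, 72]
300 [68, 23, 10, 8, 10, 11, 13, 28, 44, 45, 45, 45, 46, 45, 46, 46, 45, 45, 46, 45, 45, 45, 45, 45, 45, 46, 46, 45, 45, 45, 44, 45, 45, 46, 44, 43, 32, 16, 8, 9, 9, 9, 17, 61, 71, 73]
312 [12, 10, 9, 11, 10, 10, 13, 26, 42, 43, 45, 46, 45, 46, 46, 45, 46, 46, 46, 45, 45, 45, 45, 45, 46, 45, 46, 45, 45, 45, 45, 45, 45, 46, 43, 42, 31, 14, 11, 9, 10, 10, 10, 11, 33, 62]
322 [9, 10, 10, 10, 9, 11, 44, 81, 99, 104, 105, 105, 105, 105, 105, 104, 105, 105, 105, 105, 106, 105, 105, 105, 105, 105, 106, 105, 105, 105, 106, 105, 106, 106, 104, 102, 83, 47, 12, 9, 10, 10, 11, 9, 10, 24]
328 [9, 10, 11, 11, 11, 24, 47, 75, 100, 104, 105, 104, 105, 105, 104, 105, 105, 105, 105, 106, 105, 105, 105, 106, 105, 104, 106, 105, 105, 105, 106, 105, 104, 105, 104, 102, 80, 49, 24, 11, 11, 10, 12, 10, 10, 11]
```

View pics/z3.png

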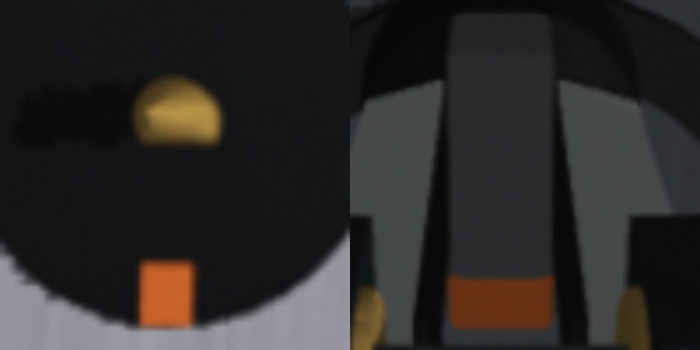

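The crop shows the brass D with its flat facing the orange mark (image-down). The held bar's top face runs from y≈254 to y≈334.

Run:
```python
from h import *
f=np.load("w2.npz");m={k:f[k] for k in('K','R','t')}
zt=193.94-34.4+46
A=fray(m,318,254,zt);B=fray(m,317.5,334,zt);print(A,B,(A+B)/2,np.linalg.norm(A-B),np.degrees(np.arctan2(*(B-A)[1::-1])))
```

```text
[599.32261495 133.4642496  205.54      ] [637.93879388 144.90075163 205.54      ] [618.63070441 139.18250062 205.54      ] 40.2740965675401 16.49709277688264
```

Call:
{"op": "jog_arm", "data": {
  "rows": [-2.8,-0.2,0,0,0,0,1,-2.8,-0.2,0,0,0,0,1,0,0,-2,0,0,0,1,0,0,-2,0,0,0,1,0,0,-1,0,0,0,1,0,0,0,0,0,0,1,0,0,0,0,0,0,1,0,0,0,0,0,0,1]
}}

```text
clock: 6.37
eef_pos: [563.8, 135.7, 145.4]
eef_rot: [-3.141, 0.001, -2.849]
wrist_force: [0.1, 0.1, -0.1]
finger_gap: 13.6
finger_force: 35.0
```

Run:
```python
from h import *
s=manip.read_state();print(s['clock'],s['eef_pos'],s['eef_rot'],s['wrist_force'])
im,d=manip.camera("wrist");cv2.imwrite("pics/w4.png",cv2.resize(im[180:400,200:440],None,fx=2.5,fy=2.5))
im,d=manip.camera("scene");cv2.imwrite("pics/s4.png",cv2.resize(im[150:260,290:410],None,fx=5,fy=5,interpolation=cv2.INTER_CUBIC))
```

```text
6.3667 [563.84630512 135.74865773 145.41492647] [-3.14146152e+00  1.29142559e-03 -2.84895445e+00] [ 0.1291939   0.06617591 -0.06656611]
```

View pics/s4.png

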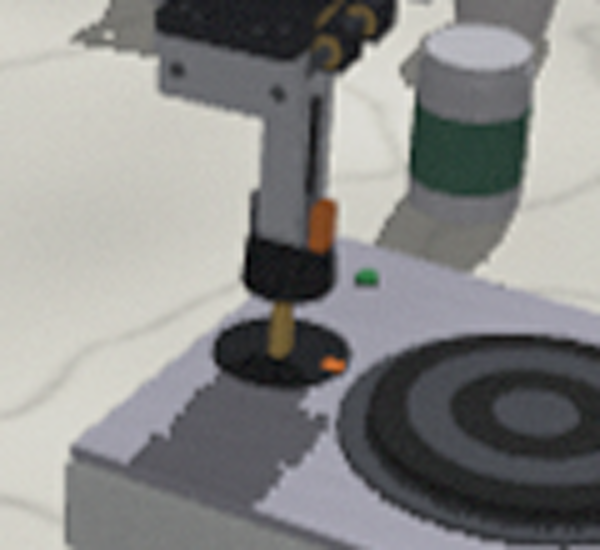

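The knob hangs just above the shaft, roughly coaxial, with its orange end on the mark's side. Next I nudge it -1 mm in x and lower it gently.

Call:
{"op": "jog_arm", "data": {
  "rows": [-0.1,0,-0.7,0,0,0,1,0,0,-0.6,0,0,0,1,0,0,-0.2,0,0,0,1,0,0,-0.2,0,0,0,1,0,0,0,0,0,0,1,0,0,0,0,0,0,1]
}}

```text
clock: 6.97
eef_pos: [562.3, 136.1, 127.3]
eef_rot: [3.142, -0.0, -2.848]
wrist_force: [-0.1, 0.3, 0.3]
finger_gap: 13.9
finger_force: 35.0
```

Call:
{"op": "jog_arm", "data": {
  "rows": [0,0,-0.2,0,0,0,1,0,0,-0.2,0,0,0,1,0,0,-0.2,0,0,0,1,0,0,0,0,0,0,1,0,0,0,0,0,0,1]
}}

```text
clock: 7.38
eef_pos: [562.3, 136.1, 121.2]
eef_rot: [3.142, -0.0, -2.848]
wrist_force: [0.3, -0.5, -0.4]
finger_gap: 13.8
finger_force: 35.0
```

Call:
{"op": "jog_arm", "data": {
  "rows": [0,0,-0.2,0,0,0,1,0,0,-0.2,0,0,0,1,0,0,-0.1,0,0,0,1,0,0,0,0,0,0,1,0,0,0,0,0,0,1]
}}

```text
clock: 7.8
eef_pos: [562.3, 136.0, 116.4]
eef_rot: [3.142, 0.0, -2.848]
wrist_force: [0.7, 0.2, -0.4]
finger_gap: 13.8
finger_force: 35.0
```

Call:
{"op": "jog_arm", "data": {
  "rows": [0,0,-0.1,0,0,0,1,0,0,-0.1,0,0,0,1,0,0,0,0,0,0,1,0,0,0,0,0,0,1]
}}

```text
clock: 8.13
eef_pos: [562.4, 136.0, 114.5]
eef_rot: [-3.142, 0.0, -2.848]
wrist_force: [-0.1, 0.5, 4.4]
finger_gap: 13.5
finger_force: 35.0
```

Call:
{"op": "jog_arm", "data": {
  "rows": [0,0,-0.1,0,0,0,1,0,0,-0.1,0,0,0,1,0,0,-0.1,0,0,0,1,0,0,0,0,0,0,1,0,0,0,0,0,0,1]
}}

```text
clock: 8.55
eef_pos: [562.4, 136.0, 111.5]
eef_rot: [-3.142, 0.0, -2.848]
wrist_force: [-2.2, -0.7, 5.0]
finger_gap: 13.8
finger_force: 35.0
```

Call:
{"op": "jog_arm", "data": {
  "rows": [0,0,-0.1,0,0,0,1,0,0,-0.1,0,0,0,1,0,0,-0.1,0,0,0,1,0,0,0,0,0,0,1,0,0,0,0,0,0,1]
}}

```text
clock: 8.97
eef_pos: [562.4, 136.1, 108.7]
eef_rot: [-3.142, 0.001, -2.848]
wrist_force: [-2.0, 0.2, 7.9]
finger_gap: 13.6
finger_force: 35.0
```

Run:
```python
from h import *
s=manip.read_state();print(s['clock'],s['eef_pos'],s['wrist_force'],s['moment'])
im,d=manip.camera("scene");cv2.imwrite("pics/s5.png",cv2.resize(im[150:260,290:410],None,fx=5,fy=5,interpolation=cv2.INTER_CUBIC))
```

```text
8.9667 [562.42376591 136.06263487 108.65741549] [-2.04937195  0.15980088  7.85708366] [-0.00947136  0.40412201  0.01382247]
```

View pics/s5.png

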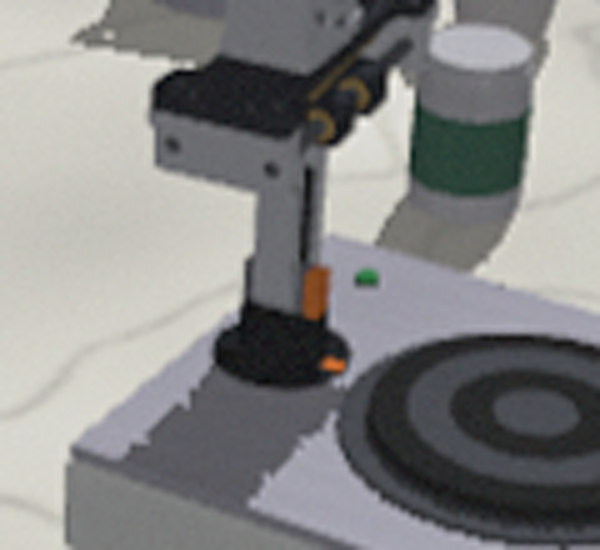

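The knob sits low over the dial with its orange end toward the mark. The first resistance came at the expected home height, and the force has since risen to 7.9 N. That matches the spring at about 6–7 mm, so I'm handing it in.

```bash
python3 -c "
from cell import manip
print(manip.sign_off())"
```

```text
the job is handed in; nothing more can be done
None
```

I fitted the knob on the shaft with its orange end lined up with the dial's orange mark, pushed it home, and handed the job in at about 9 s with the arm still gripping it and pressing it an estimated 6–7 mm down (7.9 N at the wrist).

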